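Open the lamp mould and put the lamp in the drying row

ROBOT

A 7-joint arm with a two-finger parallel gripper is mounted at the origin on the work surface. World frame = base frame: x ahead of the robot, y to its left, z up, the work surface at z = 0. Lengths are in m, angles in rad, forces in N, time in s.
With the tool pointing down it reaches from about 0.4 to 0.85 m from the base axis. Payload 10.4 kg.
Tool frame: the origin (TCP) lies on the centre line of the jaws, within the pads' length; the fingertips stand 17 mm ahead of it and the grasp point (between the pads) lies 2 mm behind it (manip.tcp_to_tips is the distance from the TCP to the fingertips, in m); z points along the fingers, x is the direction in which the jaws open and shut, and the axes are right-handed (so a half turn about z gives the same grasp; the last joint's range is limited). The gripper opens to 85 mm and grips with 20 to 120 N. Pads are 22 mm wide; open, the fingers measure 114 mm over their backs; the gripper's body (76 mm by 85 mm) begins 54 mm behind the grasp point. The pads swing forward as they close: fully open they stand 13 mm farther back than shut.
Start: joints at [-1.366, 0.332, -0.065, 1.46, 0.022, 1.35, -0.088], TCP at [0.141, 0.609, 0.248] pointing down, gripper open.
Joint ranges: [-2.6, 2.6], [-0.5, 2.12], [-1.47, 1.34], [0.16, 2.42], [-1.27, 4.41], [0.06, 2.06], [-2.6, 2.6]. Speed limits (rad/s): [2.22, 2.22, 2.79, 2.79, 3.14, 3.14, 3.14].

INTERFACE

Orientations are given as a unit quaternion [x, y, z, w].
In Python, from workcell import manip gives the robot as it stands.
- The arm moves only by the shell command python3 -m pendant 'ROWS' [FORCE]. ROWS is JSON, a list of rows, each a list of 3 entries, a list of its own where there are three numbers: the shift along the world's x, y, z in cm, then the turn, a rotation vector about the world's x, y, z in degrees, then the closure in counts, from 0 (fully open) to 255 (shut). A call has 1 to 12 rows; each row shifts and turns the pose as measured when the row begins; what a row does not reach is not made up. A row lasts 1/8 s, in which the tool goes at most 62.5 mm and 10.7 degrees, less where a joint would pass 70% of its speed; a pose out of reach is approached as far as the arm can. A call is refused whole if a number of a shift passes 6.25 or a number of a turn 10.7, either way. A call with a gripper value outside its range is refused whole. The fingers move at their own pace and stop on an object; FORCE is the grip in N (left out, the last holds). Time passes only in rows, so rows that do not move let the fingers close. It gives the time, the measured TCP pose, the force and the opening at its end, in the units of the state.
- manip.get_obs(): the state, without advancing time (a new reading comes with each control period).
- manip.camera(name): name is "scene" or "top"; returns a dict with "pixels" (480x640x3 uint8, red, green, blue), "range_z" (480x640 float32, m along the optical axis (not along the pixel's ray), 0 where there is no reading), "K" (3x3 intrinsics, pixels), "dist" ([k1, k2, p1, p2, k3] as OpenCV has them; the pictures are not rectified), "origin" and "rotation" of the camera in the world. Camera axes: x right, y down, z forward; pixel columns grow to the right and rows downward; lengths in m; the calibration is good to about 2 mm. A picture is of the moment at which its call begins.
- manip.hand_in(): hands the job in, once; it reports no verdict.
The state is a dict: "clock": time; "joint_pos": joint angles; "joint_velocities": joint speeds; "tau": joint torques, N m; "position": TCP position; "ee_rot": TCP orientation; "ft_force": force on the tool from outside, world axes, zero at the start; "torque": the same for the moment, N m; "grip_width": opening from 0.0 (shut) to 1.0 (fully open).
Only numpy, scipy, OpenCV 4.12 (cv2) and the standard library are available. Lean on these libraries where they do the work, as an engineer would, in place of code of your own. Each camera call takes 0.05 s, during which the arm holds its last target.

TASK

Press the release button of the closed mould so that its lid springs fully open. Then lift the clay lamp out and set it down gently, upright, in the empty middle place of the row on the drying board, its spout pointing the same way as those of the two lamps beside it. Let go of it, and leave the other lamps, the water bowl and the scraper where they are.

Things in the scene. Friction and masses are not known exactly. Their poses are not given: they have to be found in the camera images.
- mould: The mould, fixed to the bench: an aluminium and plaster box 168 x 158 mm. Origin under the middle of its round nest, at bench height; z up. Its lower half is 40 mm high, with a round nest 64 mm across and 10 mm deep in its top, where the lamp stands (nest floor 30 mm above the bench). Its +y side carries the hinge (75 mm from the origin, 40 mm up), its -y side the latch and a deck with the release button. Closed, its top is 86 mm above the bench.
- release_top (a point): Centre of the top of the round steel release button, 28 mm across, on the deck at the mould's -y side, 122 mm from the mould's origin and 52 mm above the bench. It is pressed straight down and springs back. The outer face of the closed lid is 51 mm from its axis, the latch parts begin 29 mm from its axis and reach up to 61 mm above the bench; they move 8 mm towards it as it is pressed.
- release (a joint): Travel of the release button in m: 0 up, 0.008 fully down. Starts to move at about 1.2 N, fully down takes about 4.5 N plus some friction. The latch lets go of the lid at about 0.005.
- lid (a joint): Angle of the mould's lid in rad: 0 shut and latched, 2.0 fully open against its stop. A spring swings it up and over the mould's +y side as soon as the latch lets go, in under a second, and holds it there. Hollow lid 160 x 146 mm, 42 mm high; open, its edge stands about 185 mm above the bench and it leans outwards.
- lamp_center (a point): Middle (half-way up) of the body of the small clay oil lamp, which stands upright in the mould under the lid. Hard dry clay, 0.15 to 0.22 kg. Round body 60 mm across, 42 mm high, with straight upright sides from 6 to 34 mm above its foot, so that its sides stand 24 mm clear above the lower half of the mould. Axes: z up, -x towards the spout, +x towards the loop handle. In the mould the spout points to the mould's -x. The sides at +y and -y are free for a grip.
- lamp_spout (a point): Tip of that lamp's spout, 68 mm from the axis of its body on the -x side, 26 mm above its foot; the spout is a round bar 20 mm thick. The handle on the other side reaches 55 mm from the axis.
- board: Wooden drying board fixed to the bench, 150 (x) x 310 (y) mm and 20 mm thick. Origin at the middle of its underside. The row of three places runs along its y, 105 mm apart; spouts point to the board's -x.
- board_place (a point): The empty middle place: the point on the board's top where the middle of the lamp's foot belongs. Same axes as the board.
- lamp_left_center (a point): Middle (half-way up) of the lamp already on the board at its +y end; same shape, size and axes as the lamp in the mould. To be left alone.
- lamp_right_center (a point): Middle (half-way up) of the lamp already on the board at its -y end; the same. To be left alone.
- water_bowl: Terracotta bowl, 120 mm across, 55 mm high; origin under its middle. To be left alone.
- scraper: Clay scraper, 190 mm long with a wooden handle and a flat steel blade, lying flat; origin under its middle. To be left alone.

How it is judged:
On the way, in this order (a step that is already met when the one before it is completed fails the run):
1. the release button is pressed and the lid has sprung fully open (value of joint lid above 1.85 rad), for 0.2 s.
2. the lamp is lifted clear of the mould (z of lamp_center in the frame of mould above 0.085 m), for 0.1 s.
At the end, for the whole second after the job is handed in: The lid stands open (over 1.85 rad); the lamp stands upright (within 6 degrees) on the board, its middle within 22 mm of the empty place, its spout pointing to the board's -x within 20 degrees, and it is released (value of joint lid above 1.85 rad and horizontal distance between lamp_center and board_place below 0.022 m and z of lamp_center in the frame of board between 0.036 and 0.046 m and angle between lamp_center's own z axis and vertical below 0.1 rad and angle between the x axis of lamp_center and the x axis of board, either way round below 0.35 rad and x of lamp_spout in the frame of board below -0.03 m and velocity of joint lid below 0.1 rad/s); the robot touches nothing.
It fails at once if one of the other lamps is moved by more than 15 mm or tipped (distance of any of lamp_left_center, lamp_right_center from where it was at the start of the episode above 0.015 m).
It fails at once if the water bowl or the scraper is moved by more than 20 mm (distance of any of water_bowl, scraper from where it was at the start of the episode above 0.02 m).
It fails at once if the lamp is tipped over (beyond 45 degrees) (angle between lamp_center's own z axis and vertical above 0.78 rad).
It fails at once if the lamp is pushed hard into the board (over 70 N) (contact force between lamp and board above 70 N).
It fails at once if the lamp is dropped or flung onto the board (faster than 0.5 m/s just above it, a fall of more than about 13 mm) (linear speed of lamp above 0.5 m/s and horizontal distance between lamp_center and board_place below 0.15 m and z of lamp_center in the frame of board below 0.09 m).
It also fails if it takes over 54 s, if anything falls off the work surface, if the arm or the gripper's body presses on something with over 40 N, if the wrist force passes 120 N, or if a joint passes its speed limit or range.

## Working session

There is one attempt and no reset: what is moved stays moved. The work goes in short steps, Python scripts to look and compute and a shell command to move; the robot and the scene stay as the last step left them, time stands still between calls to the robot, and variables do not carry over. Pictures are saved under pics/ and viewed, and the job is handed in when it is done.

```bash
ls; mkdir -p pics
python3 - <<'E'
from workcell import manip
import cv2,numpy as np
o=manip.get_obs();print({k:np.round(v,3).tolist() for k,v in o.items()})
for n in("scene","top"):
    c=manip.camera(n);cv2.imwrite(f"pics/{n}0.png",c["pixels"][:,:,::-1]);np.savez(f"{n}0.npz",**c)
    print(n,c["K"].tolist(),c["dist"],c["origin"],c["rotation"])
E
```

```text
pics
{'clock': 0.0, 'joint_pos': [-1.366, 0.333, -0.065, 1.461, 0.022, 1.35, -0.088], 'joint_velocities': [0.003, 0.0, -0.0, 0.0, 0.001, -0.001, 0.002], 'tau': [-0.0, -62.544, 0.049, -39.161, 0.016, 0.01, -0.0], 'position': [0.141, 0.609, 0.248], 'ee_rot': [0.783, 0.622, -0.001, 0.0], 'ft_force': [-0.505, 0.629, -0.319], 'torque': [-0.041, 0.016, -0.064], 'grip_width': 1.003}
scene [[528.0501274253373, 0.0, 313.65173526120003], [0.0, 528.0501274253373, 238.82369830376416], [0.0, 0.0, 1.0]] [-0.04562271  0.          0.          0.          0.        ] [ 1.15320684 -0.01478838  0.92817057] [ 0.69011565  0.66513856 -0.19607219 -0.20709122]
top [[583.6486279117314, 0.0, 323.72871519246104], [0.0, 583.6486279117314, 251.75189071728045], [0.0, 0.0, 1.0]] [-0.11536168  0.          0.          0.          0.        ] [0.45779522 0.0170561  1.26814812] [-0.69665204  0.7152235  -0.04166081  0.03735832]
```

View pics/scene0.png

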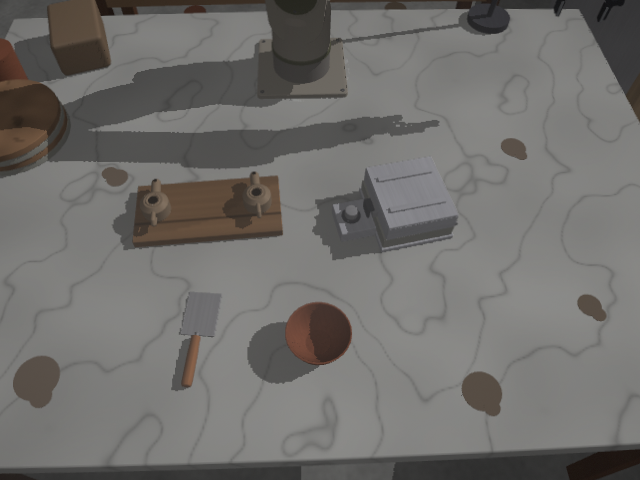

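View pics/top0.png

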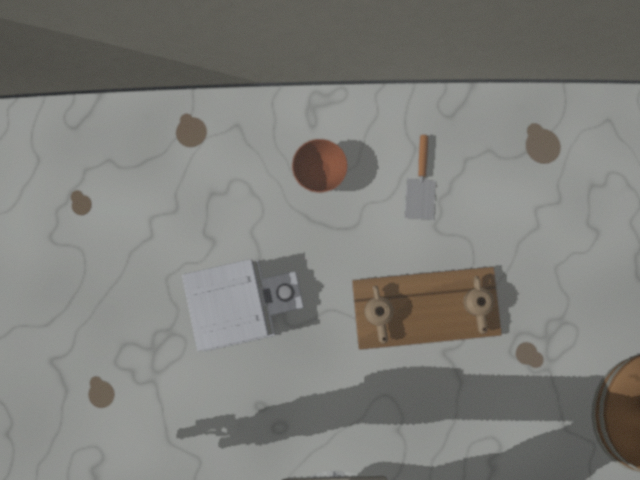

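```bash
cat > h.py <<'E'
import numpy as np,cv2
from scipy.spatial.transform import Rotation as R
def load(f): return dict(np.load(f))
def und(c,uv): return cv2.undistortPoints(np.array(uv,float).reshape(-1,1,2),c["K"],c["dist"]).reshape(-1,2)
def plane(c,uv,z):
    n=und(c,uv);d=np.c_[n,np.ones(len(n))]@R.from_quat(c["rotation"]).as_matrix().T
    o=c["origin"];return o+d*((z-o[2])/d[:,2])[:,None]
def cloud(c):
    v,u=np.mgrid[:480,:640];n=und(c,np.c_[u.ravel(),v.ravel()])
    r=c["range_z"].ravel()[:,None];p=np.c_[n*r,r]@R.from_quat(c["rotation"]).as_matrix().T+c["origin"]
    p[r[:,0]==0]=np.nan
    return p.reshape(480,640,3)
E
python3 - <<'E'
from h import *
for n,b,f in(("top",[(170,240,330,365),(340,255,520,360)],5),("scene",[(310,140,470,260),(120,160,300,250)],5)):
    c=load(n+"0.npz");P=cloud(c)
    for i,(x0,y0,x1,y1) in enumerate(b):
        s=4;cv2.imwrite(f"pics/z_{n}{i}.png",cv2.convertScaleAbs(cv2.resize(c["pixels"][y0:y1,x0:x1,::-1],None,fx=s,fy=s,interpolation=cv2.INTER_CUBIC),alpha=1.3))
    for px in [(225,305),(286,292),(285,330),(378,312),(481,301),(430,300),(320,165),(420,200)] if n=="top" else [(400,185),(351,212),(154,200),(256,192),(205,210)]:
        print(n,px,P[px[1],px[0]].round(4))
E
```

```text
top (225, 305) [0.4874 0.212  0.0788]
top (286, 292) [0.512  0.0887 0.0508]
top (285, 330) [ 0.4323  0.0957 -0.0027]
top (378, 312) [ 0.4653 -0.1004  0.0636]
top (481, 301) [ 0.4815 -0.3168  0.0615]
top (430, 300) [ 0.4879 -0.2177  0.0185]
top (320, 165) [0.7946 0.0106 0.0009]
top (420, 200) [ 0.7106 -0.2097 -0.0028]
scene (400, 185) [0.4751 0.1931 0.0815]
scene (351, 212) [0.5175 0.0907 0.0502]
scene (154, 200) [ 0.4815 -0.3143  0.0625]
scene (256, 192) [ 0.4705 -0.104   0.0654]
scene (205, 210) [ 0.481  -0.2159  0.0221]
```

View pics/z_top0.png

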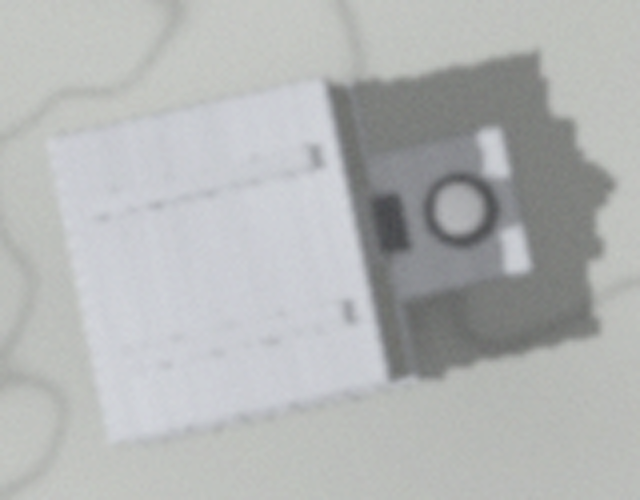

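View pics/z_top1.png

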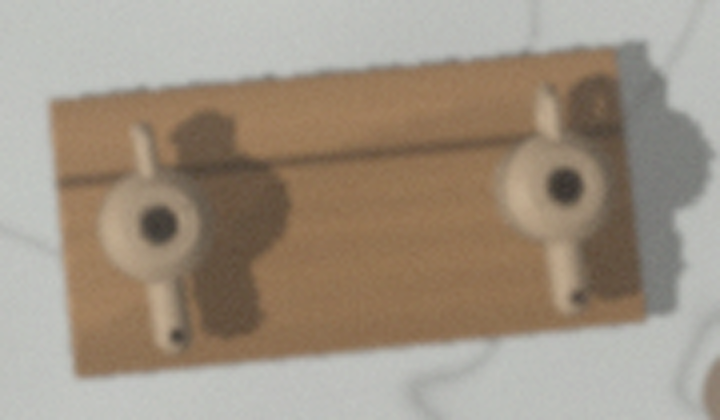

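View pics/z_scene0.png

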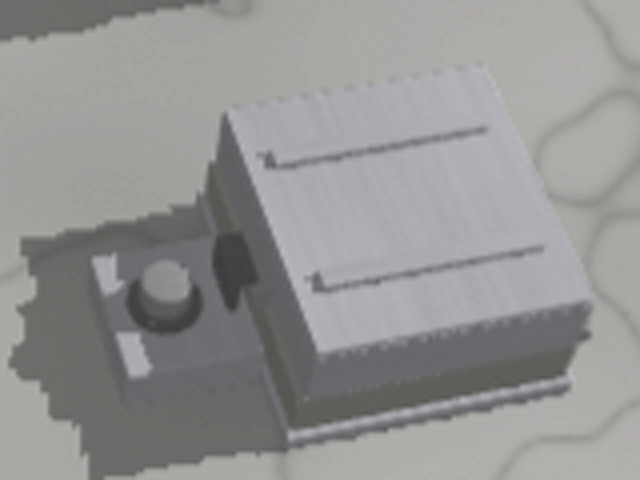

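View pics/z_scene1.png

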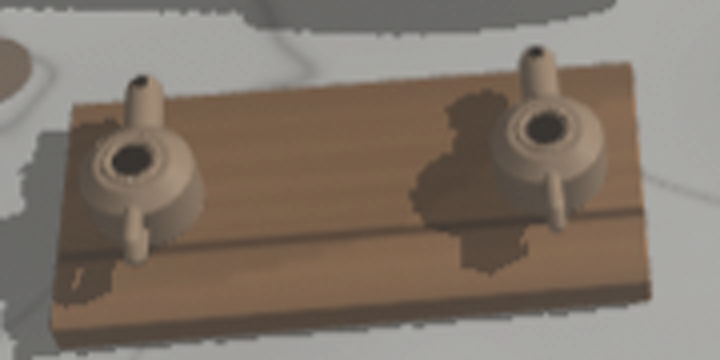

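Run:
```python
from h import *
t=load("top0.npz");s=load("scene0.npz")
z=lambda l,x0,y0:[(x0+x/4-.375,y0+y/4-.375) for x,y in l]
yaw=lambda v:np.degrees(np.arctan2(v[1],v[0])).round(2)
lid=plane(t,z([(50,138),(325,80),(388,380),(110,442)],170,240),.086)
print("lid top",lid[:,:2].round(4),"ctr",lid.mean(0).round(4))
print("yaws x:",yaw(lid[1]-lid[2]),yaw(lid[0]-lid[3]),"y:",yaw(lid[0]-lid[1])-90,yaw(lid[3]-lid[2])-90, [np.linalg.norm(lid[i]-lid[i-1]).round(4) for i in range(4)])
lid=plane(s,z([(225,110),(488,66),(590,302),(318,354)],310,140),.086)
print("lid scene",lid[:,:2].round(4),"ctr",lid.mean(0).round(4))
print([np.linalg.norm(lid[i]-lid[i-1]).round(4) for i in range(4)],yaw(lid[3]-lid[0]),yaw(lid[2]-lid[1]),yaw(lid[1]-lid[0])-90,yaw(lid[2]-lid[3])-90)
print("btn",plane(t,z([(461,210)],170,240),.052),plane(s,z([(168,278)],310,140),.052))
b=plane(t,z([(52,101),(617,48),(645,320),(77,376)],340,255),.02)
print("board",b[:,:2].round(4),b.mean(0).round(4),[np.linalg.norm(b[i]-b[i-1]).round(4) for i in range(4)],yaw(b[0]-b[3]),yaw(b[1]-b[2]),yaw(b[0]-b[1])-90,yaw(b[3]-b[2])-90)
b=plane(s,z([(73,105),(630,64),(650,298),(53,330)],120,160),.02)
print("board s",b[:,:2].round(4),b.mean(0).round(4),[np.linalg.norm(b[i]-b[i-1]).round(4) for i in range(4)],yaw(b[3]-b[0]),yaw(b[2]-b[1]),yaw(b[1]-b[0])-90,yaw(b[2]-b[3])-90)
# lamp holes (top ~42mm above foot => .062)
h1=plane(t,z([(157,224),(565,186)],340,255),.06);h2=plane(s,z([(547,127),(131,160)],120,160),.06)
for h in(h1,h2):print("holes",h.round(4),h.mean(0).round(4),np.linalg.norm(h[0]-h[1]),yaw(h[0]-h[1])-90)
```

```text
lid top [[0.552  0.2983]
 [0.5781 0.1569]
 [0.4257 0.1274]
 [0.3976 0.2685]] ctr [0.4883 0.2128 0.086 ]
yaws x: 10.95 10.92 y: 10.480000000000004 11.260000000000005 [np.float64(0.1573), np.float64(0.1438), np.float64(0.1553), np.float64(0.1439)]
lid scene [[0.4286 0.1265]
 [0.4023 0.2699]
 [0.5581 0.2953]
 [0.5844 0.1572]] ctr [0.4933 0.2122 0.086 ]
[np.float64(0.1588), np.float64(0.1458), np.float64(0.1579), np.float64(0.1406)] 11.12 9.27 10.400000000000006 10.769999999999996
btn [[0.51177435 0.09094849 0.052     ]] [[0.51154411 0.09230426 0.052     ]]
board [[ 0.5356 -0.0527]
 [ 0.5557 -0.3608]
 [ 0.4087 -0.3683]
 [ 0.3892 -0.0614]] [ 0.4723 -0.2108  0.02  ] [np.float64(0.1467), np.float64(0.3087), np.float64(0.1472), np.float64(0.3075)] 3.42 2.93 3.739999999999995 3.6400000000000006
board s [[ 0.4079 -0.3699]
 [ 0.3899 -0.0626]
 [ 0.547  -0.0523]
 [ 0.556  -0.3588]] [ 0.4752 -0.2109  0.02  ] [np.float64(0.1485), np.float64(0.3079), np.float64(0.1575), np.float64(0.3066)] 4.29 3.75 3.3400000000000034 1.6700000000000017
holes [[ 0.4681 -0.1027  0.06  ]
 [ 0.4812 -0.317   0.06  ]] [ 0.4746 -0.2098  0.06  ] 0.21465264116121013 3.519999999999996
holes [[ 0.4646 -0.1038  0.06  ]
 [ 0.4785 -0.3187  0.06  ]] [ 0.4715 -0.2112  0.06  ] 0.21539315620747884 3.680000000000007
```

```bash
python3 -m pendant '[[[3,-4.2,0],[0,0,2],255],[[3,-4.2,0],[0,0,2],255],[[3,-4.2,0],[0,0,2],255],[[3,-4.2,0],[0,0,2],255],[[3,-4.2,0],[0,0,2],255],[[3,-4.2,0],[0,0,2],255],[[3,-4.2,0],[0,0,2],255],[[3,-4.2,0],[0,0,2],255],[[3,-4.2,0],[0,0,2],255],[[3,-4.2,0],[0,0,2],255]]' 40
cat > st.py <<'E'
from workcell import manip;import numpy as np
from scipy.spatial.transform import Rotation as R
o=manip.get_obs();M=R.from_quat(o["ee_rot"]).as_matrix()
print(round(o["clock"],2),"pos",o["position"].round(4) if hasattr(o["position"],'round') else o["position"],"jawyaw",np.degrees(np.arctan2(M[1,0],M[0,0])).round(2),"z",M[:,2].round(3),"F",np.round(o["ft_force"],2),"grip",round(float(o["grip_width"]),3),"tips",manip.tcp_to_tips)
E
python3 st.py
```

```text
clock: 1.35
position: [0.4442, 0.175, 0.2439]
ee_rot: [0.656, 0.755, -0.003, 0.001]
ft_force: [0.2, 1.4, -0.2]
grip_width: -0.002
1.35 pos [0.4442 0.175  0.2439] jawyaw 97.99 z [-0.002 -0.005 -1.   ] F [ 0.15  1.39 -0.24] grip -0.002 tips 0.017
```

```bash
python3 -m pendant '[[[3.4,-4.4,0],[0,0,1.4],255],[[3.4,-4.4,0],[0,0,1.4],255],[[0,0,0],[0,0,0],255],[[0,0,-5],[0,0,0],255],[[0,0,-5],[0,0,0],255],[[0,0,-3],[0,0,0],255],[[0,0,0],[0,0,0],255]]'; python3 st.py
```

```text
clock: 2.22
position: [0.5135, 0.0813, 0.1099]
ee_rot: [0.638, 0.77, -0.003, 0.001]
ft_force: [-0.5, -0.3, 1.0]
grip_width: -0.004
2.23 pos [0.5135 0.0813 0.1099] jawyaw 100.64 z [-0.002 -0.005 -1.   ] F [-0.52 -0.34  0.95] grip -0.004 tips 0.017
```

```bash
python3 -m pendant '[[[-0.1,0.5,-1.2],[0,0,0],255],[[0,0,-1.2],[0,0,0],255],[[0,0,0],[0,0,0],255]]'; python3 st.py
python3 - <<'E'
from workcell import manip
import cv2
c=manip.camera("scene");cv2.imwrite("pics/s1.png",cv2.resize(c["pixels"][100:300,280:500,::-1],None,fx=3,fy=3,interpolation=cv2.INTER_CUBIC))
E
```

```text
clock: 2.6
position: [0.5136, 0.0882, 0.087]
ee_rot: [0.638, 0.77, -0.001, 0.001]
ft_force: [-0.9, -0.5, 0.4]
grip_width: -0.002
2.6 pos [0.5136 0.0882 0.087 ] jawyaw 100.72 z [ 0.001 -0.004 -1.   ] F [-0.89 -0.55  0.43] grip -0.002 tips 0.017
```

View pics/s1.png

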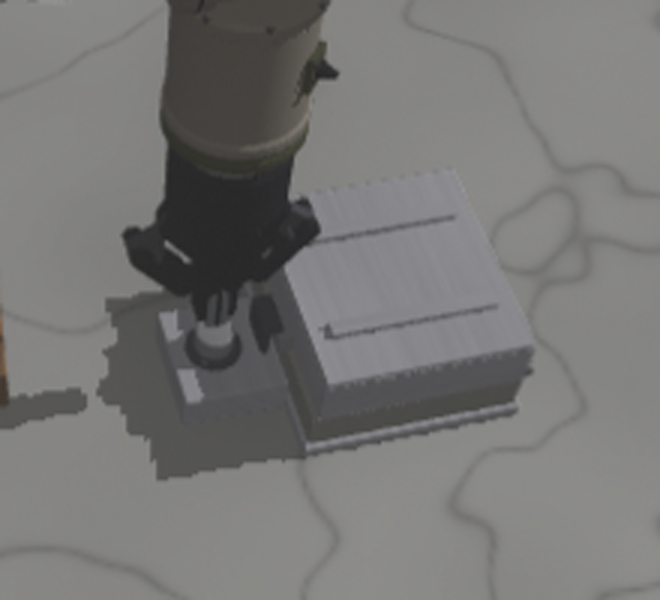

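The closed fingers stand over the button (about pixel 215,320). The gripper's linkage sticks out over the lid's edge (about 310,220) and the lid would hit it, so I'll turn the jaws a quarter turn before pressing.

```bash
python3 -c "
from workcell import manip;print(manip.get_obs()['joint_pos'])"
python3 -m pendant '[[[0,-0.4,2],[0,0,0],255],[[0,0,0.5],[0,0,-10],255]]'; python3 -c "
from workcell import manip;print(manip.get_obs()['joint_pos'])"
```

```text
[-0.64829125  0.27314668  0.4406467   1.93364743 -0.13624947  0.96348859
  1.61395064]
clock: 2.9
position: [0.5144, 0.0841, 0.114]
ee_rot: [0.704, 0.71, -0.0, 0.002]
ft_force: [0.3, 0.0, 0.5]
grip_width: 0.0
[-0.67294919  0.23664589  0.47449256  1.9143152  -0.12244158  1.01825118
  1.4344579 ]
```

```bash
python3 -m pendant '[[[0,0,0],[0,0,-10],255],[[0,0,0],[0,0,-10],255],[[0,0,0],[0,0,-10],255],[[0,0,0],[0,0,-10],255],[[0,0,0],[0,0,-10],255],[[0,0,0],[0,0,-10],255],[[0,0,0],[0,0,-10],255],[[0,0,0],[0,0,-10],255],[[0,0,0],[0,0,0],255]]'; python3 st.py
python3 - <<'E'
from workcell import manip
import cv2
c=manip.camera("scene");cv2.imwrite("pics/s2.png",cv2.resize(c["pixels"][100:300,280:500,::-1],None,fx=3,fy=3,interpolation=cv2.INTER_CUBIC))
E
```

```text
clock: 4.03
position: [0.5185, 0.0843, 0.1212]
ee_rot: [0.998, 0.068, 0.004, 0.002]
ft_force: [0.0, -0.1, -0.6]
grip_width: -0.0
4.03 pos [0.5185 0.0843 0.1212] jawyaw 7.75 z [ 0.008 -0.004 -1.   ] F [ 0.02 -0.07 -0.57] grip -0.0 tips 0.017
```

View pics/s2.png

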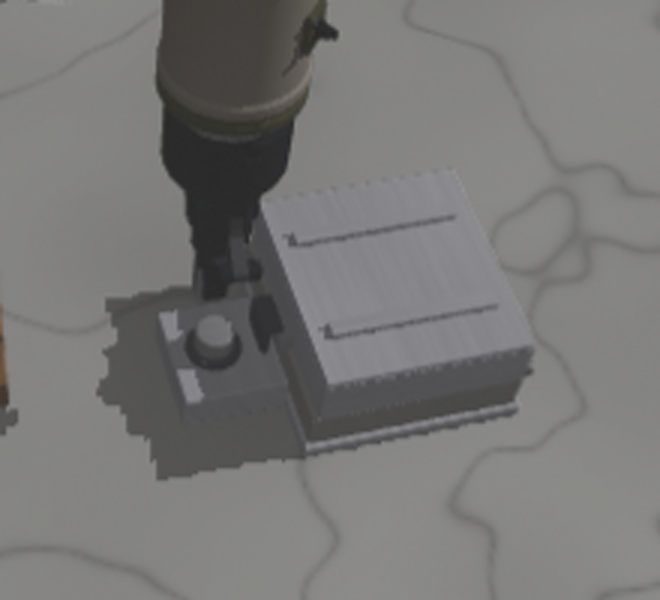

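The gripper is now narrow towards the lid, and its tips (about 212,285) are above the button (212,335).

```bash
python3 -m pendant '[[[-0.5,0.2,-2],[0,0,3],255],[[0,0,-2],[0,0,0],255],[[0,0,0],[0,0,0],255]]'; python3 st.py
```

```text
clock: 4.45
position: [0.5142, 0.0866, 0.0815]
ee_rot: [0.995, 0.102, 0.005, 0.001]
ft_force: [-0.1, -0.0, 0.5]
grip_width: 0.0
4.45 pos [0.5142 0.0866 0.0815] jawyaw 11.7 z [ 0.01  -0.002 -1.   ] F [-0.05 -0.02  0.5 ] grip 0.0 tips 0.017
```

```bash
python3 -m pendant '[[[-0.1,0,-1],[0,0,0],255],[[0,0,-0.4],[0,0,0],255]]'; python3 -m pendant '[[[0,0,-0.4],[0,0,0],255]]';python3 -m pendant '[[[0,0,-0.3],[0,0,0],255]]'; python3 st.py
python3 - <<'E'
from workcell import manip
import cv2
c=manip.camera("scene");cv2.imwrite("pics/s3.png",cv2.resize(c["pixels"][60:300,280:520,::-1],None,fx=2.5,fy=2.5,interpolation=cv2.INTER_CUBIC))
E
```

```text
clock: 4.7
position: [0.514, 0.0867, 0.0682]
ee_rot: [0.995, 0.103, 0.006, 0.001]
ft_force: [-1.6, 0.4, 2.7]
grip_width: 0.005
clock: 4.82
position: [0.5141, 0.0867, 0.0644]
ee_rot: [0.995, 0.103, 0.006, 0.001]
ft_force: [-1.2, -0.2, 3.0]
grip_width: -0.001
clock: 4.95
position: [0.5142, 0.0867, 0.0614]
ee_rot: [0.995, 0.103, 0.006, 0.001]
ft_force: [-2.4, -0.2, 3.4]
grip_width: 0.003
4.95 pos [0.5142 0.0867 0.0614] jawyaw 11.87 z [ 0.012 -0.    -1.   ] F [-2.39 -0.19  3.35] grip 0.003 tips 0.017
```

View pics/s3.png

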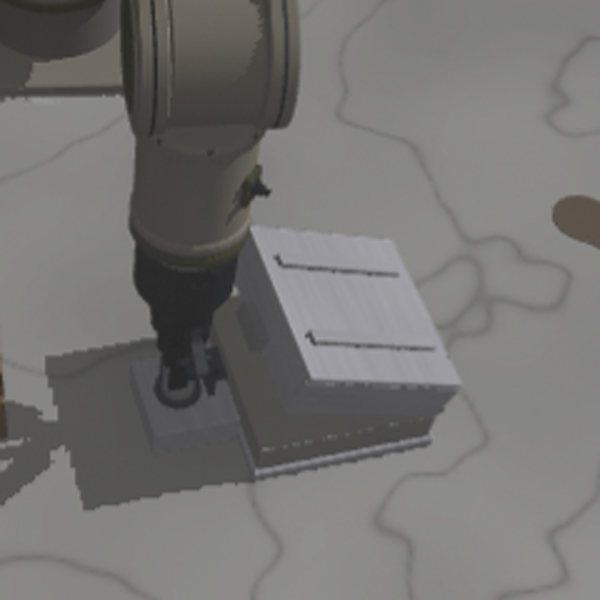

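The latch has let go and the lid is on its way up, clear of the gripper. I'll hold for a moment, then retract.

```bash
python3 -m pendant '[[[0,0,0],[0,0,0],255],[[0,0,0],[0,0,0],255],[[0,0,0],[0,0,0],255],[[0,0,0],[0,0,0],255],[[0,0,2],[0,0,0],255],[[0,0,4],[0,0,0],255],[[0,0,5],[0,0,0],200],[[0,0,5],[0,0,0],100],[[0,-3,3],[0,0,0],0],[[0,-3,0],[0,0,0],0],[[0,-2,0],[0,0,0],0],[[0,0,0],[0,0,0],0]]'; python3 st.py
python3 - <<'E'
from workcell import manip
import cv2,numpy as np
for n in("scene","top"):
    c=manip.camera(n);np.savez(n+"1.npz",**c);x,y=(280,60) if n=="scene" else (130,180)
    cv2.imwrite(f"pics/{n}4.png",cv2.convertScaleAbs(cv2.resize(c["pixels"][y:y+240,x:x+240,::-1],None,fx=2.5,fy=2.5,interpolation=cv2.INTER_CUBIC),alpha=1.3))
E
```

```text
clock: 6.5
position: [0.5147, 0.0049, 0.2574]
ee_rot: [0.995, 0.104, 0.009, 0.001]
ft_force: [-0.3, 0.7, -0.3]
grip_width: 0.996
6.5 pos [0.5147 0.0049 0.2574] jawyaw 11.94 z [ 0.017 -0.    -1.   ] F [-0.3   0.73 -0.31] grip 0.996 tips 0.017
```

View pics/scene4.png

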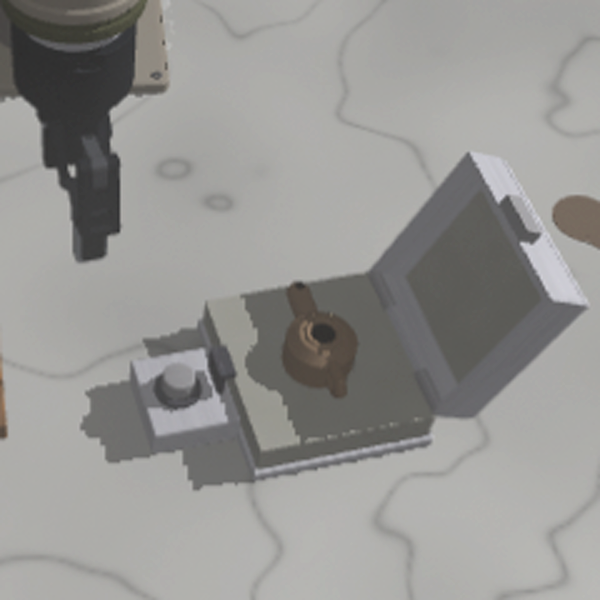

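View pics/top4.png

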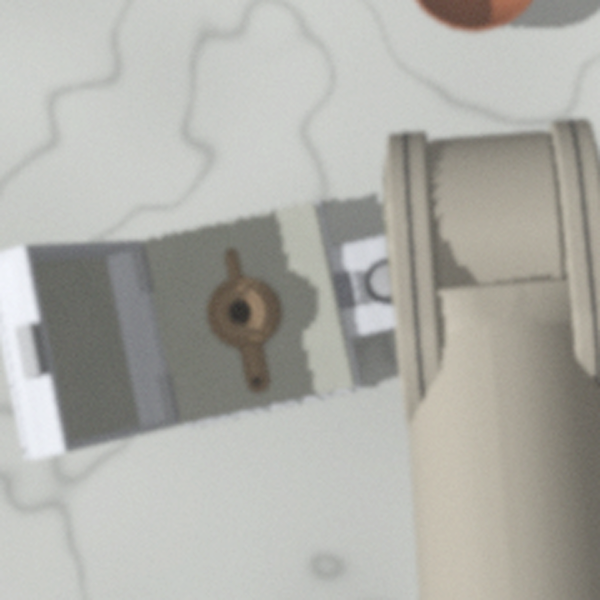

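The lid stands fully open. The lamp is in its nest with its spout towards the robot: the hole is at zoomed pixel (239,312) in the top view and (322,333) in the scene view.

Run:
```python
from h import *
t=load("top1.npz");s=load("scene1.npz")
zz=lambda l,x0,y0:[(x0+x/2.5-.3,y0+y/2.5-.3) for x,y in l]
a=plane(t,zz([(239,312),(257,382)],130,180),.07);b=plane(s,zz([(322,333),(298,287)],280,60),.07)
print(a,b)
for h in(a,b):print(np.degrees(np.arctan2(*(h[0]-h[1])[1::-1])))
# body circle mask, top
g=cv2.cvtColor(t["pixels"],cv2.COLOR_RGB2HSV)[180:420,130:370];m=((g[...,1]>70)&(g[...,0]<20)).astype(np.uint8)
m[:60,150:]=0;e=cv2.morphologyEx(m,cv2.MORPH_OPEN,cv2.getStructuringElement(2,(15,15)))
cs,_=cv2.findContours(e,0,1)
for c in cs:
  (x,y),r=cv2.minEnclosingCircle(c);print(x+130,y+180,r,plane(t,[(x+130,y+180)],.060))
```

```text
[[0.48858659 0.21277457 0.07      ]
 [0.43112435 0.19868488 0.07      ]] [[0.48726688 0.21081951 0.07      ]
 [0.43748489 0.19725254 0.07      ]]
13.777062672288215
15.244475216638032
```

```bash
python3 -m pendant '[[[-0.3,2.3,0],[0,0,10],0],[[-0.3,2.3,0],[0,0,10],0],[[-0.3,2.3,0],[0,0,10],0],[[-0.3,2.3,0],[0,0,10],0],[[-0.3,2.3,0],[0,0,10],0],[[-0.3,2.3,0],[0,0,10],0],[[-0.3,2.3,0],[0,0,10],0],[[-0.3,2.3,0],[0,0,10],0],[[-0.3,2.2,0],[0,0,9],0],[[0,0,0],[0,0,0],0]]'; python3 st.py
```

```text
clock: 7.85
position: [0.4818, 0.2338, 0.253]
ee_rot: [0.609, 0.793, 0.004, -0.005]
ft_force: [0.5, 0.1, -0.5]
grip_width: 1.002
7.85 pos [0.4818 0.2338 0.253 ] jawyaw 105.02 z [-0.004  0.013 -1.   ] F [ 0.48  0.1  -0.53] grip 1.002 tips 0.017
```

```bash
python3 -m pendant '[[[0.3,-1.1,0],[-0.7,-0.2,-2.1],0],[[0.3,-1.1,0],[0,0,-2.1],0],[[0,0,-5],[0,0,0],0],[[0,0,-5],[0,0,0],0],[[0,0,-3],[0,0,0],0],[[0,0,0],[0,0,0],0]]'; python3 st.py
```

```text
clock: 8.6
position: [0.4903, 0.2031, 0.1211]
ee_rot: [0.649, 0.761, 0.001, 0.001]
ft_force: [0.3, -0.0, -0.1]
grip_width: 0.998
8.6 pos [0.4903 0.2031 0.1211] jawyaw 99.14 z [ 0.004  0.    -1.   ] F [ 0.35 -0.03 -0.06] grip 0.998 tips 0.017
```

```bash
python3 -m pendant '[[[-0.2,0.8,0],[0,0,1.6],0],[[0,0,-1.5],[0,0,0],0],[[0,0,0],[0,0,0],0]]'; python3 st.py
python3 - <<'E'
from workcell import manip
import cv2,numpy as np
n="scene";c=manip.camera(n);np.savez(n+"2.npz",**c);x,y=320,100
cv2.imwrite(f"pics/{n}5.png",cv2.convertScaleAbs(cv2.resize(c["pixels"][y:y+180,x:x+200,::-1],None,fx=3,fy=3,interpolation=cv2.INTER_CUBIC),alpha=1.5))
E
```

```text
clock: 8.98
position: [0.4901, 0.2116, 0.1086]
ee_rot: [0.638, 0.77, 0.004, 0.002]
ft_force: [-0.0, 0.1, 0.0]
grip_width: 0.998
8.97 pos [0.4901 0.2116 0.1086] jawyaw 100.67 z [ 0.008  0.003 -1.   ] F [-0.02  0.1   0.02] grip 0.998 tips 0.017
```

View pics/scene5.png

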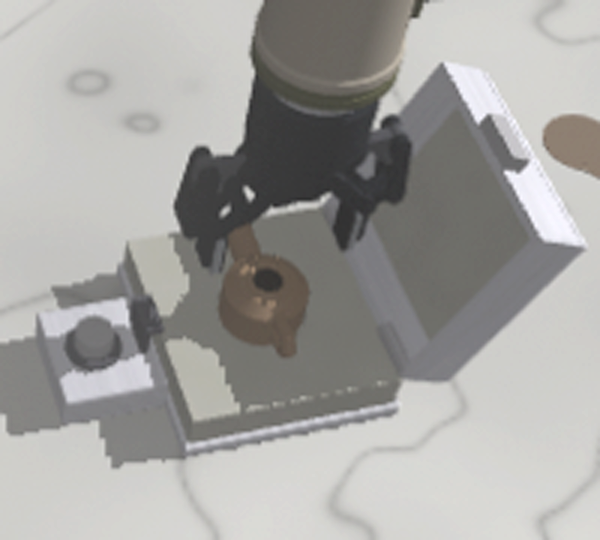

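Fingers straddle the lamp with clearance on both sides, so I'll descend.

```bash
python3 -m pendant '[[[-0.1,0,-2],[0,-0.4,0],0],[[0,0,-2],[0,0,0],0],[[0,0,-1],[0,0,0],0],[[0,0,0],[0,0,0],0]]'; python3 st.py
python3 - <<'E'
from workcell import manip
import cv2,numpy as np
n="scene";c=manip.camera(n);np.savez(n+"3.npz",**c);x,y=320,100
cv2.imwrite(f"pics/{n}6.png",cv2.convertScaleAbs(cv2.resize(c["pixels"][y:y+180,x:x+200,::-1],None,fx=3,fy=3,interpolation=cv2.INTER_CUBIC),alpha=1.5))
E
```

```text
clock: 9.52
position: [0.4912, 0.2127, 0.0604]
ee_rot: [0.638, 0.77, 0.009, 0.005]
ft_force: [0.4, -0.3, -0.8]
grip_width: 1.001
9.53 pos [0.4912 0.2127 0.0604] jawyaw 100.65 z [ 0.019  0.006 -1.   ] F [ 0.39 -0.26 -0.8 ] grip 1.001 tips 0.017
```

View pics/scene6.png

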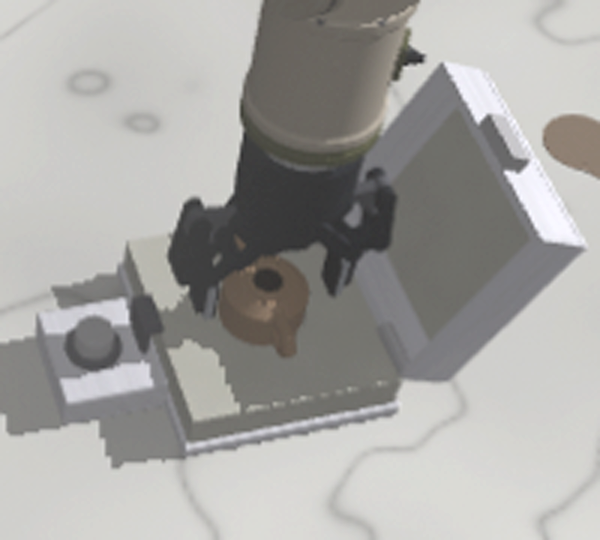

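The left gap looks a little smaller than the right, so I'll shift about 2 mm, level the tool, and close gently.

```bash
python3 -m pendant '[[[-0.3,-0.2,-0.2],[-0.4,1.1,0],0],[[0,0,0],[0,0,0],0]]'; python3 st.py; python3 -m pendant '[[[0,0,0],[0,0,0],40],[[0,0,0],[0,0,0],60],[[0,0,0],[0,0,0],70]]' 30; python3 st.py
```

```text
clock: 9.82
position: [0.489, 0.2111, 0.06]
ee_rot: [0.638, 0.77, 0.0, 0.0]
ft_force: [0.2, 0.2, -0.1]
grip_width: 1.002
9.82 pos [0.489  0.2111 0.06  ] jawyaw 100.64 z [ 0.001  0.    -1.   ] F [ 0.17  0.23 -0.06] grip 1.002 tips 0.017
clock: 10.2
position: [0.4894, 0.2113, 0.0606]
ee_rot: [0.638, 0.77, 0.001, 0.0]
ft_force: [0.3, -0.7, 0.0]
grip_width: 0.724
10.2 pos [0.4894 0.2113 0.0606] jawyaw 100.64 z [ 0.002  0.001 -1.   ] F [ 0.32 -0.66  0.01] grip 0.724 tips 0.017
```

```bash
python3 -m pendant '[[[0,0,-0.3],[0,0,0],70],[[0,0,0],[0,0,0],85],[[0,0,0],[0,0,0],120],[[0,0,0],[0,0,0],120]]' 35; python3 st.py
```

```text
clock: 10.7
position: [0.4894, 0.2114, 0.0577]
ee_rot: [0.639, 0.77, 0.001, 0.0]
ft_force: [-0.6, -0.3, 3.2]
grip_width: 0.686
10.7 pos [0.4894 0.2114 0.0577] jawyaw 100.64 z [ 0.002  0.001 -1.   ] F [-0.61 -0.28  3.17] grip 0.686 tips 0.017
```

```bash
python3 -m pendant '[[[0,0,0.5],[0,0,0],120],[[0,0,1],[0,0,0],120],[[0,0,2],[0,0,0],120],[[0,0,3],[0,0,0],120],[[0,0,3],[0,0,0],120],[[0,0,3],[0,0,0],120],[[0,0,0],[0,0,0],120]]'; python3 st.py
python3 - <<'E'
from workcell import manip
import cv2,numpy as np
n="scene";c=manip.camera(n);np.savez(n+"4.npz",**c);x,y=320,80
cv2.imwrite(f"pics/{n}7.png",cv2.convertScaleAbs(cv2.resize(c["pixels"][y:y+200,x:x+200,::-1],None,fx=3,fy=3,interpolation=cv2.INTER_CUBIC),alpha=1.5))
E
```

```text
clock: 11.58
position: [0.4885, 0.2102, 0.1885]
ee_rot: [0.639, 0.769, 0.001, 0.0]
ft_force: [0.9, 0.4, -2.2]
grip_width: 0.687
11.57 pos [0.4885 0.2102 0.1885] jawyaw 100.59 z [ 0.001  0.001 -1.   ] F [ 0.86  0.43 -2.23] grip 0.687 tips 0.017
```

View pics/scene7.png

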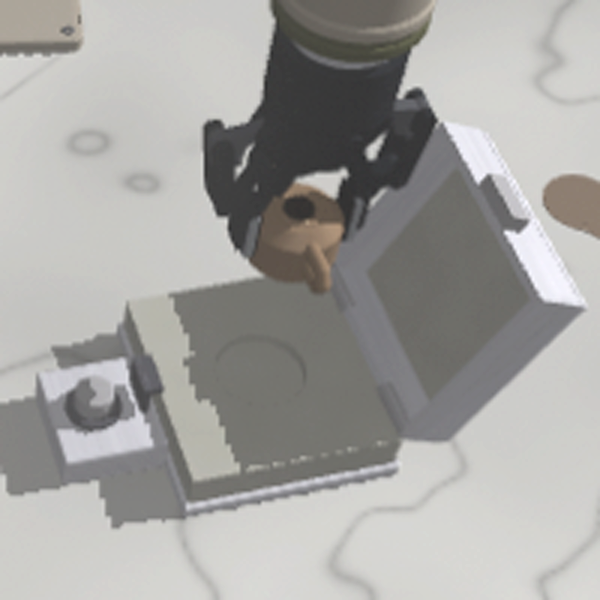

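The lamp is held upright and clear of the nest. Now I'll carry it to the board.

```bash
python3 -m pendant '[[[-0.1,-2,0],[0,0,-0.7],120],[[-0.1,-4.2,0],[0,0,-0.7],120],[[-0.1,-4.2,0],[0,0,-0.7],120],[[-0.1,-4.2,0],[0,0,-0.7],120],[[-0.1,-4.2,0],[0,0,-0.7],120],[[-0.2,-4.2,0],[0,0,-0.7],120],[[-0.2,-4.2,0],[0,0,-0.7],120],[[-0.2,-4.2,0],[0,0,-0.7],120],[[-0.1,-4.2,0],[0,0,-0.7],120],[[-0.1,-3,0],[0,0,-0.7],120],[[0,-1.5,0],[0,0,0],120],[[0,0,0],[0,0,0],120]]'; python3 st.py
```

```text
clock: 13.12
position: [0.4581, -0.2165, 0.1753]
ee_rot: [0.692, 0.722, -0.008, -0.006]
ft_force: [0.2, -0.1, -1.8]
grip_width: 0.682
13.12 pos [ 0.4581 -0.2165  0.1753] jawyaw 92.46 z [-0.02  -0.004 -1.   ] F [ 0.15 -0.12 -1.82] grip 0.682 tips 0.017
```

```bash
python3 -m pendant '[[[1.6,0.6,0],[0.2,-1.1,1],120],[[0,0,0],[0,0,0],120],[[0,0,-2.5],[0,0,0],120],[[0,0,-2.5],[0,0,0],120],[[0,0,-1.5],[0,0,0],120],[[0,0,0],[0,0,0],120]]'; python3 st.py
```

```text
clock: 13.88
position: [0.4759, -0.2056, 0.1079]
ee_rot: [0.683, 0.731, 0.0, -0.0]
ft_force: [0.6, -0.4, -2.7]
grip_width: 0.683
13.88 pos [ 0.4759 -0.2056  0.1079] jawyaw 93.89 z [ 0.     0.001 -1.   ] F [ 0.6  -0.43 -2.68] grip 0.683 tips 0.017
```

```bash
python3 -m pendant '[[[-0.2,-0.5,0],[0,0,-0.4],120],[[0,0,-2],[0,0,0],120],[[0,0,-1.5],[0,0,0],120],[[0,0,0],[0,0,0],120]]'; python3 st.py
python3 - <<'E'
from workcell import manip
import cv2,numpy as np
n="scene";c=manip.camera(n);np.savez(n+"5.npz",**c);x,y=100,90
cv2.imwrite(f"pics/{n}8.png",cv2.convertScaleAbs(cv2.resize(c["pixels"][y:y+180,x:x+220,::-1],None,fx=3.3,fy=3.3,interpolation=cv2.INTER_CUBIC),alpha=1.5))
E
```

```text
clock: 14.38
position: [0.4746, -0.2109, 0.0718]
ee_rot: [0.685, 0.728, 0.001, 0.0]
ft_force: [0.4, 0.1, -1.2]
grip_width: 0.684
14.38 pos [ 0.4746 -0.2109  0.0718] jawyaw 93.49 z [ 0.002  0.001 -1.   ] F [ 0.35  0.13 -1.24] grip 0.684 tips 0.017
```

View pics/scene8.png

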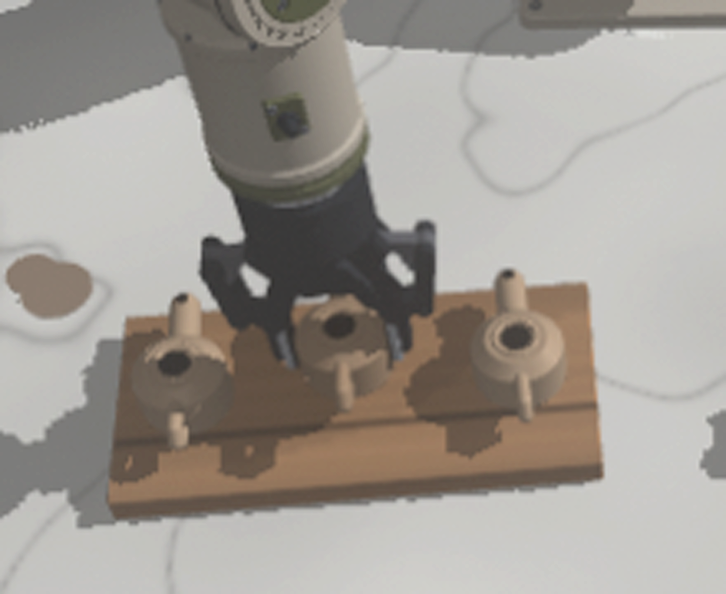

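The lamp hangs upright between its neighbours, centred with the same handle and spout direction. I'll lower it in small steps, watching the force.

```bash
python3 -m pendant '[[[0,0,-1],[0,0,0],120],[[0,0,-0.8],[0,0,0],120],[[0,0,0],[0,0,0],120]]'; python3 -m pendant '[[[0,0,-0.3],[0,0,0],120],[[0,0,0],[0,0,0],120]]'; python3 -m pendant '[[[0,0,-0.2],[0,0,0],120],[[0,0,0],[0,0,0],120]]'
```

```text
clock: 14.8
position: [0.4753, -0.2111, 0.0535]
ee_rot: [0.685, 0.728, 0.002, 0.001]
ft_force: [0.5, -0.1, -1.3]
grip_width: 0.685
clock: 15.05
position: [0.4755, -0.2112, 0.0505]
ee_rot: [0.685, 0.728, 0.002, 0.001]
ft_force: [1.1, 0.3, -1.4]
grip_width: 0.682
clock: 15.3
position: [0.4757, -0.2112, 0.0487]
ee_rot: [0.685, 0.728, 0.002, 0.001]
ft_force: [-0.2, -0.0, -2.5]
grip_width: 0.688
```

```bash
python3 -m pendant '[[[0,0,-0.1],[0,0,0],120],[[0,0,0],[0,0,0],120]]'; python3 -m pendant '[[[0,0,-0.1],[0,0,0],120],[[0,0,0],[0,0,0],120]]'; python3 -m pendant '[[[0,0,-0.1],[0,0,0],120],[[0,0,0],[0,0,0],120]]'
```

```text
clock: 15.55
position: [0.4759, -0.2113, 0.0478]
ee_rot: [0.685, 0.728, 0.002, 0.002]
ft_force: [0.5, 0.6, -1.4]
grip_width: 0.685
clock: 15.8
position: [0.476, -0.2114, 0.0478]
ee_rot: [0.685, 0.728, 0.002, 0.001]
ft_force: [0.2, 0.1, -2.5]
grip_width: 0.682
clock: 16.05
position: [0.4762, -0.2114, 0.0478]
ee_rot: [0.685, 0.728, 0.003, 0.001]
ft_force: [-0.6, -0.1, -2.2]
grip_width: 0.687
```

```bash
python3 -m pendant '[[[0,0,-0.2],[0,0,0],120],[[0,0,0],[0,0,0],120]]'; python3 -m pendant '[[[0,0,-0.2],[0,0,0],120]]'; python3 st.py
python3 - <<'E'
from workcell import manip
import cv2,numpy as np
n="scene";c=manip.camera(n);np.savez(n+"6.npz",**c);x,y=100,90
cv2.imwrite(f"pics/{n}9.png",cv2.convertScaleAbs(cv2.resize(c["pixels"][y:y+180,x:x+220,::-1],None,fx=3.3,fy=3.3,interpolation=cv2.INTER_CUBIC),alpha=1.5))
E
```

```text
clock: 16.3
position: [0.4765, -0.2115, 0.0479]
ee_rot: [0.685, 0.728, 0.004, 0.001]
ft_force: [-0.5, -0.5, -1.4]
grip_width: 0.689
clock: 16.42
position: [0.4768, -0.2116, 0.0474]
ee_rot: [0.686, 0.728, 0.005, 0.0]
ft_force: [-16.6, 8.5, 46.0]
grip_width: 0.687
16.43 pos [ 0.4768 -0.2116  0.0474] jawyaw 93.44 z [ 0.007  0.006 -1.   ] F [-16.64   8.54  46.  ] grip 0.687 tips 0.017
```

View pics/scene9.png

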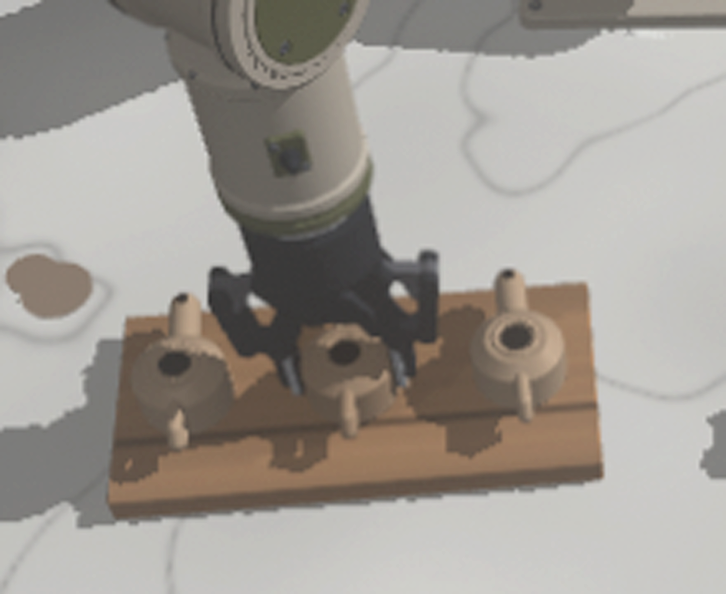

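Contact: 46 N against the board, still under its 70 N limit. I'll relieve it at once, then release.

```bash
python3 -m pendant '[[[0,0,0.05],[0,0,0],120]]'; python3 st.py
```

```text
clock: 16.6
position: [0.4769, -0.2117, 0.0483]
ee_rot: [0.686, 0.728, 0.005, 0.0]
ft_force: [0.6, 0.1, -2.6]
grip_width: 0.687
16.6 pos [ 0.4769 -0.2117  0.0483] jawyaw 93.44 z [ 0.007  0.007 -1.   ] F [ 0.63  0.12 -2.64] grip 0.687 tips 0.017
```

```bash
python3 -m pendant '[[[0,0,0],[0,0,0],70],[[0,0,0],[0,0,0],60],[[0,0,0],[0,0,0],30],[[0,0,0],[0,0,0],10],[[0,0,0],[0,0,0],0],[[0,0,0],[0,0,0],0]]' 20; python3 st.py;  python3 - <<'E'
from workcell import manip
import cv2,numpy as np
n="scene";c=manip.camera(n);x,y=100,90
cv2.imwrite(f"pics/{n}10.png",cv2.convertScaleAbs(cv2.resize(c["pixels"][y:y+180,x:x+220,::-1],None,fx=3.3,fy=3.3,interpolation=cv2.INTER_CUBIC),alpha=1.5))
E
```

```text
clock: 17.35
position: [0.4771, -0.2117, 0.0476]
ee_rot: [0.685, 0.728, 0.005, 0.001]
ft_force: [-0.1, -0.8, 0.7]
grip_width: 1.0
17.35 pos [ 0.4771 -0.2117  0.0476] jawyaw 93.45 z [ 0.007  0.006 -1.   ] F [-0.1  -0.75  0.66] grip 1.0 tips 0.017
```

View pics/scene10.png

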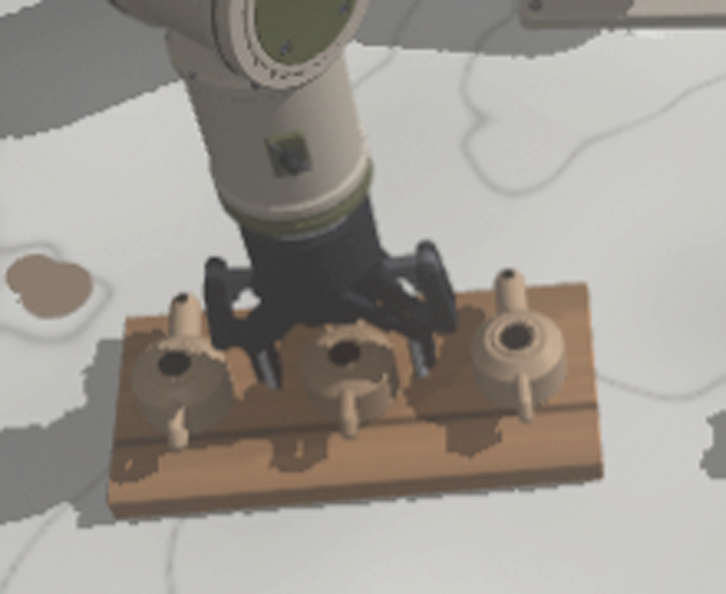

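Fingers are open and clear of the lamps on both sides. I'll go straight up and then aside, so the top camera can see the row.

```bash
python3 -m pendant '[[[0,0,1],[0,0,0],0],[[0,0,2],[0,0,0],0],[[0,0,4],[0,0,0],0],[[0,0,5],[0,0,0],0],[[0,0,5],[0,0,0],0],[[0,3,2],[0,0,0],0],[[0,5,0],[0,0,0],0],[[0,5,0],[0,0,0],0],[[0,5,0],[0,0,0],0],[[0,5,0],[0,0,0],0],[[0,3,0],[0,0,0],0],[[0,0,0],[0,0,0],0]]'; python3 st.py
python3 - <<'E'
from workcell import manip
import cv2,numpy as np
for n in("scene","top"):
    c=manip.camera(n);np.savez(n+"9.npz",**c)
    x0,y0,x1,y1=(120,160,300,250) if n=="scene" else (340,255,520,360)
    cv2.imwrite(f"pics/{n}_f.png",c["pixels"][:,:,::-1])
    cv2.imwrite(f"pics/{n}_fz.png",cv2.convertScaleAbs(cv2.resize(c["pixels"][y0:y1,x0:x1,::-1],None,fx=4,fy=4,interpolation=cv2.INTER_CUBIC),alpha=1.3))
E
```

```text
clock: 18.9
position: [0.4741, 0.0525, 0.2517]
ee_rot: [0.689, 0.725, 0.008, 0.003]
ft_force: [0.1, -0.2, 0.3]
grip_width: 1.005
18.9 pos [0.4741 0.0525 0.2517] jawyaw 92.98 z [ 0.015  0.008 -1.   ] F [ 0.06 -0.22  0.33] grip 1.005 tips 0.017
```

View pics/scene_f.png

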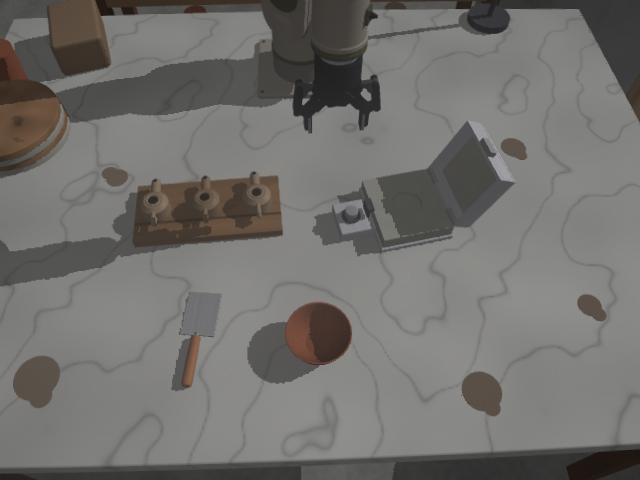

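View pics/top_fz.png

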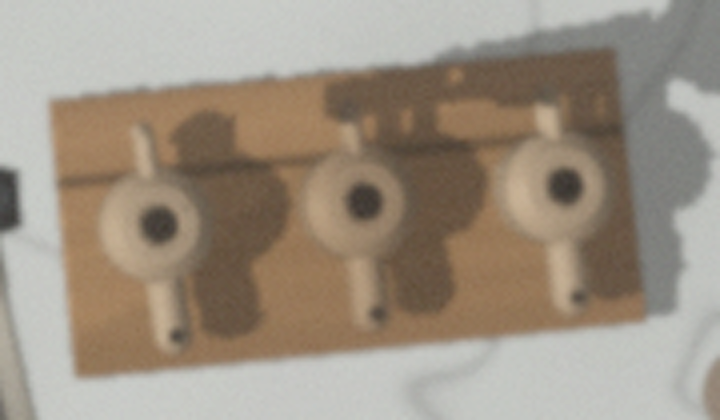

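View pics/scene_fz.png

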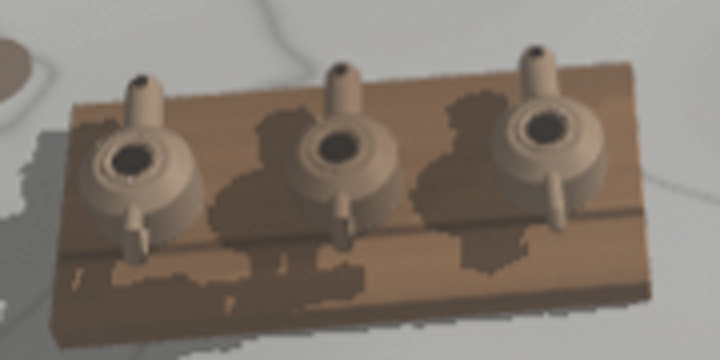

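The new lamp's hole is at zoomed pixel (364,202). The midpoint of its neighbours' holes is (361,205), so it is about 2 mm off. It stands upright, parallel to the others, and the neighbours, bowl, scraper and open lid are all in place.

```bash
python3 -c "
from workcell import manip;print(manip.hand_in())"
```

```text
the job is handed in; nothing more can be done
None
```

The lamp now stands in the middle place on the drying board, released and upright, and I've handed the job in at about 19 s of the 54 s allowed. No verdict was given.

- **Lid:** I pressed the release button with the closed fingers. First I turned the jaws a quarter turn, because a picture showed the gripper's linkage over the lid's edge. The last picture shows the lid fully open.
- **Position:** in the last top view the lamp is about 2 mm from the midpoint between its neighbours. Its spout is parallel to theirs and points the same way.
- **Other objects:** the two outer lamps are at the same pixels as at the start. The bowl and scraper look unmoved in the scene view; I compared them by eye only. The gripper is open and well clear, with almost no force on it.
- **Set-down force:** this was firmer than I intended. One 2 mm step down briefly showed 46 N against the board, under the 70 N limit. I backed off at once and let go about half a millimetre above contact.

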